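# Swing the guard back over centre and unload the rotor

## Robot

A 6-joint arm with a two-finger parallel gripper is mounted at the origin on a cart in front of the work surface, level with it; the furniture and walls round the work are solid. World frame = base frame: x ahead of the robot, y to its left, z up, the work surface at z = 0. Lengths are in mm, angles in degrees, forces in N, time in s.
With the tool pointing down it reaches from about 325 to 1000 mm from the base axis. Payload 5.1 kg.
Tool frame: the origin (TCP) lies at the very end of the fingers, on their centre line; the grasp point (between the pads) lies 19 mm behind it; z points along the fingers, y is the line along which they close (so a half turn about z gives the same grasp; the last joint's range is limited). The gripper opens to 85 mm and grips with 20 to 120 N. Pads are 22 mm wide; open, the fingers measure 114 mm over their backs; the gripper's body (76 mm by 85 mm) begins 54 mm behind the grasp point. The pads swing forward as they close: fully open they stand 13 mm farther back than shut.
Start: joints at [63.965, 7.093, 94.555, -0, 78.352, -4.733], TCP at [236.16, 605.568, 231.322] pointing down, gripper open.
Joint ranges: [-149.61, 149.61], [-58.7, 133.49], [1.44, 155.28], [-77.14, 257.14], [18.33, 153.61], [-166.67, 166.67]. Speed limits (degrees/s): [147.25, 147.25, 180, 180, 180, 180].

## Interface

Orientations are given as a 3x3 rotation matrix whose columns are the frame's x, y, z axes.
In Python, from rig import monitor, cams, env gives the robot as it stands.
- The arm moves only by the shell command python3 -m handwheel 'ROWS' [OPENING]. ROWS is JSON, a list of rows, each an object of numbers: "dx", "dy", "dz": the shift along the tool's x, y, z in m; "spin": the turn about the tool's z in rad. In form: [{"dx": .., "dy": .., "dz": .., "spin": ..}, ...]. A call has 1 to 5 rows; each row is the pose to reach, as a shift and turn from the pose commanded when the call began, along the tool's axes at that moment; what a row does not reach only later rows make up. A row lasts 1/12 s, in which the tool goes at most 41.7 mm and 7.16 degrees, less where a joint would pass 70% of its speed; a pose out of reach is approached as far as the arm can. A call with a gripper value outside its range is refused whole. OPENING is the gripper's target within -1 to 1 (shut at 1, half-way at 0, fully open at -1), set as the call begins (- or left out, the last holds). The fingers move at their own pace and stop on an object; the grip force is fixed at half the most. Time passes only in rows, so rows that repeat a pose let the fingers close. It gives the time, the measured TCP pose, the force, the opening and the grip force at its end, in the units of the state.
- monitor.read_state(): the state, without advancing time (a new reading comes with each control period).
- cams.camera(name): name is "scene" or "top" or "wrist"; returns the picture (420x560x3 uint8, blue, green, red); there is no depth.
- cams.camera_params(name): a dict with "camera_matrix" (3x3 intrinsics, pixels), "extrinsics" (4x4, takes a point from camera to world coordinates). Camera axes: x right, y up, looking along -z (the intrinsics and any distortion apply to the point x, -y, -z); pixel columns grow to the right and rows downward; lengths in mm; the calibration is good to about 2 mm. A picture is of the moment at which its call begins: read the wrist's pose just before it. camera_params takes no time and is no camera call; for the wrist camera it gives the pose at the moment of the call.
- env.sign_off(): hands the job in; it is judged then, once.
The state is a dict: "clock": time; "joint_pos": joint angles; "dq": joint speeds; "joint_efforts": joint torques, N m; "position": TCP position; "tool_rot": TCP orientation; "contact_force": force on the tool from outside, world axes, zero at the start; "torque": the same for the moment, N m; "gripper_width": opening from 0.0 (shut) to 1.0 (fully open); "gripper_force": force on a finger pad.
Only numpy, scipy, OpenCV 4.12 (cv2) and the standard library are available. Lean on these libraries where they do the work, as an engineer would, in place of code of your own. Each camera call takes 0.05 s, during which the arm holds its last target. There are 200 camera calls.

## Task

Swing the rotor stand's hinged clear guard up and all the way back, past its balance point, without flinging it or letting it slam, so that it stays open on its own when you let go. Then lift the small grey rotor out of its leaning nest and set it down gently, upright with its shaft up, well on the black mat. Leave the pliers and the loose bearing where they lie.

Things in the scene. Friction and masses are not known exactly. Their poses are not given: they have to be found in the camera images.
- stand: Grey stand fixed to the bench: base 200 (x) x 140 (y) x 14 mm, origin under its centre, front to its own -x. Two hinge posts at its back (153 mm high, x +78, y +-61 mm). Amid it an open square aluminium nest, 54 mm clear, 28 mm deep, 5 mm walls, leans 30 degrees to the front: its axis is (-0.5, 0, 0.866) of this frame, its floor's centre at (12, 0, 44) mm.
- guard (a joint): Guard angle in rad: 0 = shut, panel level over the rotor; grows as its front swings up and back; 1.95 = fully open on its stop. About 0.3 kg; balance point near 1.6 (upright): below it the guard falls shut, beyond it falls slowly back onto the stop and stays. No spring, light damping. Clear panel 108 mm wide, 132 mm long, yellow frame, skirt 30 mm deep under it.
- guard_hinge (a point): Middle of the guard's hinge line, 78 mm behind the stand's origin and 140 mm above the bench, fixed in the stand. The hinge line runs along the stand's y; axes as the stand's.
- guard_bar (a point): Middle of the guard's black round grip bar, 12 mm thick, along the stand's y, on two thin arms at its ends (80 mm free between them), 46 mm beyond the panel's front edge, 178 mm from the hinge line. At joint angle q it lies at hinge + 178 mm * (-cos q, 0, sin q) in the stand's axes (140 mm above the bench when shut). It can turn in a loose grip.
- rotor_center (a point): Centre of the loose grey rotor, on its axis 45 mm above its underside; z runs along the axis up the shaft. 90 mm long, about 0.35 kg: body 48 mm in diameter from 6 to 44 mm, on a shaft (24 mm thick at the body, 17 at the end) that shows 46 mm above the body and 6 mm below; it stands on the shaft's flat end. Starts in the leaning nest; draw it out along its axis.
- mat_top (a point): Centre of the top face of the flat black rubber mat with green edge lines, 130 x 130 mm, fixed to the bench, top 4 mm above it. Axes along its edges, z up.
- bearing: Loose steel ball bearing, 48 mm diameter, 14 mm high, lying on the bench; origin at the centre of its underside. Leave alone.
- pliers: Loose pliers with red and black grips, 92 x 180 x 14 mm, lying on the bench; origin at the centre of its underside. Leave alone.
There are look-alikes about, which are no part of the job. Of the things shaped like the part that bears mat_top, the black one is meant.

How it is judged:
By the outcome, as a careful person would: the job done as asked, in the order asked, and still so for the second after the job is handed in, with the robot touching nothing.
It also fails if it takes over 64 s, if anything falls off the work surface, if the arm or the gripper's body presses on something with over 40 N, if the wrist force passes 120 N, or if a joint passes its speed limit or range.

## Working session

There is one attempt and no reset: what is moved stays moved. The work goes in short steps, Python scripts to look and compute and a shell command to move; the robot and the scene stay as the last step left them, time stands still between calls to the robot, and variables do not carry over. Pictures are saved under pics/ and viewed, at most 10 in all, crops included, and the job is handed in when it is done.

```bash
ls; mkdir -p pics
python3 - <<'E'
from rig import monitor,cams,env
import cv2,numpy as np
s=monitor.read_state();print(s)
for n in("scene","top"):
    im=cams.camera(n);cv2.imwrite(f"pics/{n}0.png",im);p=cams.camera_params(n);print(n,np.round(p["camera_matrix"],1).tolist(),np.round(p["extrinsics"],3).tolist(),[k for k in p])
E
```

```text
pics
{'clock': 0.0, 'joint_pos': array([ 6.39649347e+01,  7.13440287e+00,  9.46339699e+01,  5.48648370e-04,
        7.83517180e+01, -4.73185178e+00]), 'dq': array([-0.06457275, -0.00039085, -0.01605543,  0.08254562,  0.02465957,
        0.09141205]), 'joint_efforts': array([ 1.66441525e-03, -4.23584747e+01, -3.65468681e+01,  1.91141498e-05,
        6.76866446e-03,  1.18827487e-05]), 'position': array([235.89522799, 605.03007249, 230.0439287 ]), 'tool_rot': array([[-9.31670062e-01,  3.63304326e-01, -9.28395834e-04],
       [ 3.63305466e-01,  9.31668185e-01, -1.87917338e-03],
       [ 1.82245044e-04, -2.08806086e-03, -9.99997803e-01]]), 'contact_force': array([-0.19175278,  1.11390752, -0.35264248]), 'torque': array([0.04395297, 0.03032709, 0.00957915]), 'gripper_force': 0.0, 'gripper_width': 1.003305909844337}
scene [[393.4, 0.0, 279.1], [0.0, 393.4, 205.5], [0.0, 0.0, 1.0]] [[0.858, 0.247, -0.449, 100.287], [-0.513, 0.402, -0.759, -503.062], [-0.007, 0.882, 0.472, 554.024], [0.0, 0.0, 0.0, 1.0]] ['camera_matrix', 'extrinsics']
top [[432.1, 0.0, 282.1], [0.0, 432.1, 204.5], [0.0, 0.0, 1.0]] [[0.008, 0.997, -0.081, 390.001], [-1.0, 0.007, -0.006, 188.741], [-0.005, 0.081, 0.997, 1442.482], [0.0, 0.0, 0.0, 1.0]] ['camera_matrix', 'extrinsics']
```

View pics/scene0.png

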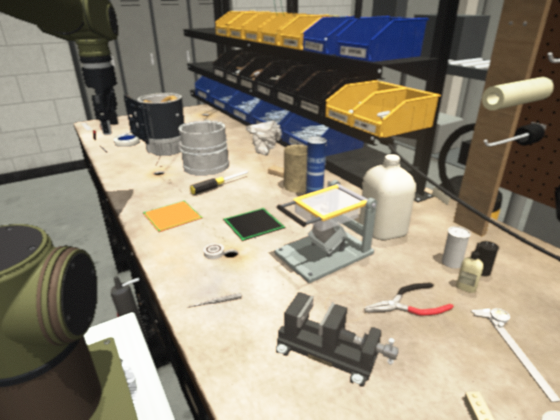

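View pics/top0.png

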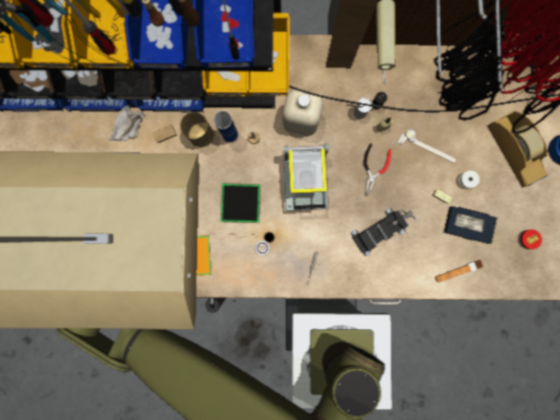

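Run:
```python
import cv2,numpy as np
a=cv2.imread("pics/scene0.png")[175:290,190:390];b=cv2.imread("pics/top0.png")[125:225,205:345]
a=cv2.resize(a,(800,460),interpolation=cv2.INTER_CUBIC);cv2.imwrite("pics/a.png",a)
cv2.imwrite("pics/b.png",cv2.resize(b,(784,560),interpolation=cv2.INTER_CUBIC))
```

```text
(no output)
```

View pics/a.png

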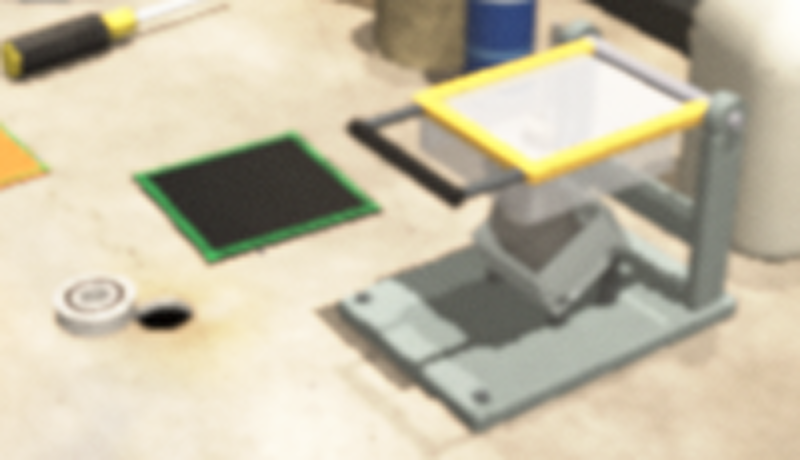

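View pics/b.png

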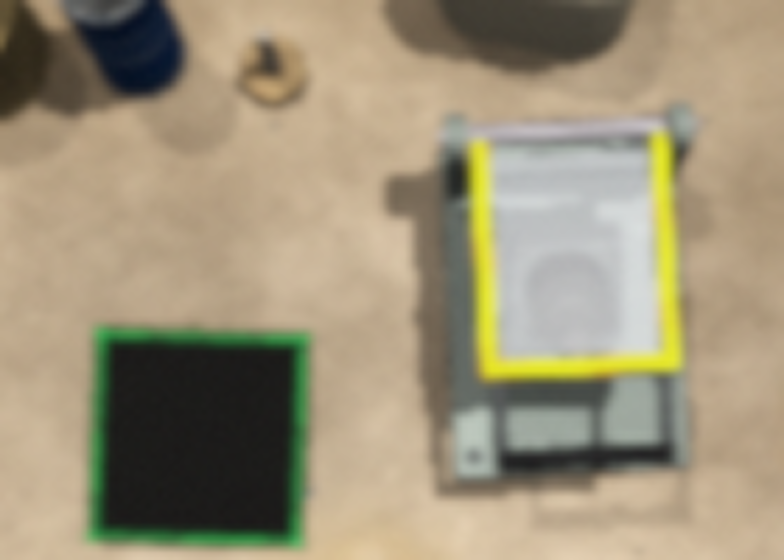

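```bash
cat > h.py <<'E'
import numpy as np,cv2
from rig import monitor,cams,env
def ray(p,uv,z):
    K=p["camera_matrix"];E=np.array(p["extrinsics"])
    d=np.linalg.inv(K)@[uv[0],uv[1],1];d=E[:3,:3]@[d[0],-d[1],-d[2]];o=E[:3,3]
    return o+d*(z-o[2])/d[2]
def proj(p,X):
    K=p["camera_matrix"];E=np.array(p["extrinsics"])
    c=E[:3,:3].T@(np.array(X)-E[:3,3]);c=K@[c[0],-c[1],-c[2]];return c[:2]/c[2]
def tool(v,s=None):
    s=s or monitor.read_state();return s["tool_rot"].T@np.array(v)
E
python3 - <<'E'
from h import *
np.set_printoptions(precision=1,suppress=True)
t=cams.camera_params("top");s=cams.camera_params("scene")
it=cv2.imread("pics/top0.png");isc=cv2.imread("pics/scene0.png")
f=lambda x,y:(205+x/5.6-.4,125+y/5.6-.4)
g=lambda x,y:(190+x/4-.4,175+y/4-.4)
print("posts",ray(t,f(455,125),153),ray(t,f(682,118),153))
print("bar ends",ray(t,f(502,461),140),ray(t,f(670,453),140), "scene",ray(s,g(355,128),140),ray(s,g(458,196),140))
print("base front",ray(t,f(440,492),0))
for im,p,z,n in((it,t,4,"green"),(isc,s,4,"green"),(it,t,145,"yel"),(isc,s,145,"yel")):
    h=cv2.cvtColor(im,cv2.COLOR_BGR2HSV)
    m=cv2.inRange(h,(50,100,40),(80,255,255)) if n=="green" else cv2.inRange(h,(22,150,120),(34,255,255))
    m[:,:200]=0;m[:140,:]=0;m[:,380:]=0; m[260:]=0
    c=max(cv2.findContours(m,0,2)[0],key=lambda c:cv2.contourArea(cv2.convexHull(c)))
    q=cv2.approxPolyDP(cv2.convexHull(c),6,True)[:,0]
    print(n,q.tolist(),[ray(p,u,z)[:2] for u in q],np.mean([ray(p,u,z)[:2] for u in q],0))
E
```

```text
posts [670.3 185.9 153. ] [674.9  63.3 153. ]
bar ends [489.3 159.3 140. ] [494.3  68.6 140. ] scene [490.8 159.4 140. ] [498.1  68.4 140. ]
base front [481.1 193.    0. ]
green [[222, 184], [259, 185], [258, 221], [221, 220]] [array([575., 399.]), array([572.5, 274.8]), array([451.7, 276.6]), array([454.2, 400. ])] [513.4 337.6]
green [[225, 219], [282, 227], [242, 239]] [array([454.9, 392.4]), array([568.2, 272.4]), array([450.2, 275.4])] [491.1 313.4]
yel [[323, 149], [325, 190], [291, 192], [289, 151]] [array([666.3,  72.8]), array([540.8,  66.8]), array([534. , 169.4]), array([659.5, 176.2])] [600.2 121.3]
yel [[364, 203], [322, 218]] [array([656.8,  66. ]), array([537.7,  60.9])] [597.3  63.4]
```

```bash
cat >> h.py <<'E'
def go(x,y,z,yang=None):
    s=monitor.read_state();R=s["tool_rot"]
    d=R.T@(np.array([x,y,z])-s["position"])/1000
    a=np.degrees(np.arctan2(R[1,1],R[0,1]))
    print("t",round(s["clock"],2),"pos",s["position"].round(1),"yang",round(a,1),"zax",R[:,2].round(4),"F",s["contact_force"].round(1),"-> d",d.round(4),"spin",None if yang is None else round(np.radians((a-yang+180)%360-180),3))
E
python3 -c "
from h import *
go(494,114,230,3.1)"
```

```text
t 0.1 pos [235.9 605.1 230.2] yang 68.7 zax [-8.0e-04 -1.7e-03 -1.0e+00] F [ 0.4 -0.6  0.1] -> d [-0.4189 -0.3638  0.0008] spin 1.145
```

```bash
python3 -m handwheel '[{"dx":-0.03,"dy":-0.026,"spin":0.12},{"dx":-0.06,"dy":-0.052,"spin":0.24},{"dx":-0.09,"dy":-0.078,"spin":0.36},{"dx":-0.12,"dy":-0.104,"spin":0.48},{"dx":-0.15,"dy":-0.13,"spin":0.6}]' 0.3
python3 -c "
from h import *
go(494,114,230,3.1)"
```

```text
t 0.1 pos [235.9 605.1 230.2] yang 68.7 zax [-8.0e-04 -1.7e-03 -1.0e+00] F [ 0.4 -0.6  0.1] -> d [-0.4189 -0.3638  0.0008] spin 1.145invalid input
```

```bash
python3 -m handwheel '[{"dx":-0.03,"dy":-0.026,"dz":0,"spin":0.12},{"dx":-0.06,"dy":-0.052,"dz":0,"spin":0.24},{"dx":-0.09,"dy":-0.078,"dz":0,"spin":0.36},{"dx":-0.12,"dy":-0.104,"dz":0,"spin":0.48},{"dx":-0.15,"dy":-0.13,"dz":0,"spin":0.6}]' 0.3
python3 -c "
from h import *
go(494,114,230,3.1)"
```

```text
clock: 0.52
position: [328.8, 428.1, 230.6]
tool_rot: [[-0.56, 0.829, -0.001], [0.829, 0.56, -0.001], [-0.0, -0.001, -1.0]]
contact_force: [1.2, -0.1, 0.0]
gripper_width: 0.353
gripper_force: 0.0
t 0.52 pos [328.8 428.1 230.6] yang 34.0 zax [-5.e-04 -8.e-04 -1.e+00] F [ 1.2 -0.1  0. ] -> d [-0.3528 -0.0389  0.0008] spin 0.54
```

```bash
python3 -m handwheel '[{"dx":-0.04,"dy":-0.0045,"dz":0,"spin":0.1},{"dx":-0.08,"dy":-0.009,"dz":0,"spin":0.2},{"dx":-0.12,"dy":-0.0135,"dz":0,"spin":0.3},{"dx":-0.16,"dy":-0.018,"dz":0,"spin":0.4},{"dx":-0.19,"dy":-0.022,"dz":0,"spin":0.5}]' 
python3 -c "
from h import *
go(494,114,230,3.1)"
```

```text
clock: 0.93
position: [418.2, 258.0, 230.9]
tool_rot: [[-0.093, 0.996, -0.0], [0.996, 0.093, -0.001], [-0.001, -0.0, -1.0]]
contact_force: [0.6, 0.7, -0.1]
gripper_width: 0.35
gripper_force: 0.0
t 0.93 pos [418.2 258.  230.9] yang 5.3 zax [-1.e-04 -8.e-04 -1.e+00] F [ 0.6  0.7 -0.1] -> d [-0.1504  0.0621  0.001 ] spin 0.039
```

```bash
python3 -m handwheel '[{"dx":-0.037,"dy":0.015,"dz":0,"spin":0.0},{"dx":-0.073,"dy":0.030,"dz":0,"spin":0.0},{"dx":-0.11,"dy":0.045,"dz":0,"spin":0.0},{"dx":-0.14,"dy":0.058,"dz":0,"spin":0},{"dx":-0.14,"dy":0.058,"dz":0,"spin":0}]'
python3 - <<'E'
from h import *
go(494,114,230,3.1)
p=cams.camera_params("wrist");im=cams.camera("wrist");cv2.imwrite("pics/w1.png",im);np.save("w1.npy",p,allow_pickle=True)
go(494,114,230,3.1)
print(p["extrinsics"].round(2)); print(proj(p,[494,114,140]))
E
```

```text
clock: 1.35
position: [490.9, 122.6, 230.9]
tool_rot: [[-0.093, 0.996, 0.0], [0.996, 0.093, -0.002], [-0.002, 0.0, -1.0]]
contact_force: [-0.8, 0.4, 0.0]
gripper_width: 0.352
gripper_force: 0.0
t 1.35 pos [490.9 122.6 230.9] yang 5.3 zax [ 2.e-04 -2.e-03 -1.e+00] F [-0.8  0.4  0. ] -> d [-0.0088  0.0022  0.0009] spin 0.039
t 1.4 pos [489.9 124.6 230.8] yang 5.4 zax [-9.e-04 -3.e-04 -1.e+00] F [-0.4 -0.4  0.3] -> d [-0.011   0.0031  0.0008] spin 0.04
[[ 1.0000e+00 -9.0000e-02 -3.0000e-02  4.8492e+02]
 [ 9.0000e-02  9.5000e-01  3.0000e-01  1.9858e+02]
 [ 0.0000e+00 -3.0000e-01  9.5000e-01  3.7327e+02]
 [ 0.0000e+00  0.0000e+00  0.0000e+00  1.0000e+00]]
[274.47180355 221.13397149]
```

View pics/w1.png

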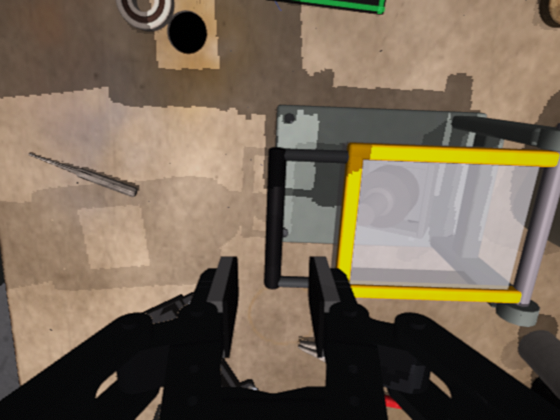

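Run:
```python
from h import *
p=np.load("w1.npy",allow_pickle=True).item()
for u in((278,150),(272,286),(275,218)):print(u,ray(p,u,140).round(1))
for u in((553,130),(528,300),(350,150),(345,295)):print(u,ray(p,u,145).round(1))
c=ray(p,(275,218),140);go(c[0],c[1]+1,175,3.1);go(c[0],c[1]+1,122,3.1)
```

```text
(278, 150) [491.7 161.7 140. ]
(272, 286) [496.9  65.2 140. ]
(275, 218) [494.1 116.2 140. ]
(553, 130) [656.7 190.1 145. ]
(528, 300) [676.7  73.6 145. ]
(350, 150) [535.8 166.6 145. ]
(345, 295) [548.1  65.7 145. ]
t 1.4 pos [489.9 124.6 230.8] yang 5.4 zax [-9.e-04 -3.e-04 -1.e+00] F [-0.4 -0.4  0.3] -> d [-0.0077  0.0036  0.0558] spin 0.04
t 1.4 pos [489.9 124.6 230.8] yang 5.4 zax [-9.e-04 -3.e-04 -1.e+00] F [-0.4 -0.4  0.3] -> d [-0.0077  0.0036  0.1088] spin 0.04
```

```bash
python3 -m handwheel '[{"dx":-0.008,"dy":0.0036,"dz":0.02,"spin":0.04},{"dx":-0.008,"dy":0.0036,"dz":0.045,"spin":0.04},{"dx":-0.008,"dy":0.0036,"dz":0.07,"spin":0.04},{"dx":-0.008,"dy":0.0036,"dz":0.09,"spin":0.04},{"dx":-0.008,"dy":0.0036,"dz":0.1,"spin":0.04}]' 
python3 -m handwheel '[{"dx":0,"dy":0,"dz":0.008,"spin":0},{"dx":0,"dy":0,"dz":0.008,"spin":0}]' 
python3 -c "
from h import *
go(494,114,121,3.1)"
```

```text
clock: 1.82
position: [491.0, 120.0, 127.8]
tool_rot: [[-0.06, 0.998, -0.006], [0.998, 0.06, -0.0], [-0.0, -0.006, -1.0]]
contact_force: [-0.7, -0.1, -0.0]
gripper_width: 0.348
gripper_force: 0.0
clock: 1.98
position: [492.4, 119.9, 121.7]
tool_rot: [[-0.06, 0.998, -0.003], [0.998, 0.06, -0.0], [-0.0, -0.003, -1.0]]
contact_force: [-1.3, 0.8, 1.0]
gripper_width: 0.353
gripper_force: 0.0
t 1.98 pos [492.4 119.9 121.7] yang 3.4 zax [-2.9e-03 -3.0e-04 -1.0e+00] F [-1.3  0.8  1. ] -> d [-0.006   0.0013  0.0007] spin 0.006
```

Close on the bar with a small x correction.

```bash
python3 -m handwheel '[{"dx":-0.004,"dy":0.0015,"dz":0,"spin":0.005},{"dx":-0.004,"dy":0.0015,"dz":0,"spin":0.005},{"dx":-0.004,"dy":0.0015,"dz":0,"spin":0.005}]' 
python3 -m handwheel '[{"dx":0,"dy":0,"dz":0,"spin":0},{"dx":0,"dy":0,"dz":0,"spin":0},{"dx":0,"dy":0,"dz":0,"spin":0},{"dx":0,"dy":0,"dz":0,"spin":0},{"dx":0,"dy":0,"dz":0,"spin":0}]' 1
python3 -c "
from h import *
go(494,114,121,3.1)"
```

```text
clock: 2.23
position: [496.4, 115.6, 125.0]
tool_rot: [[-0.054, 0.999, 0.003], [0.999, 0.054, 0.0], [0.0, 0.003, -1.0]]
contact_force: [0.0, 0.3, 0.5]
gripper_width: 0.347
gripper_force: 0.0
clock: 2.65
position: [492.6, 115.4, 124.4]
tool_rot: [[-0.054, 0.999, -0.008], [0.999, 0.054, -0.001], [-0.0, -0.008, -1.0]]
contact_force: [-14.4, -1.2, 11.9]
gripper_width: 0.116
gripper_force: 58.5
t 2.65 pos [492.6 115.4 124.4] yang 3.1 zax [-7.9e-03 -8.0e-04 -1.0e+00] F [-14.4  -1.2  11.9] -> d [-0.0015  0.0014  0.0034] spin 0.0
```

Run:
```python
import numpy as np
for c in([0,.03,.08,.13,.19,.25],[.25,.31,.37,.43,.49,.55],[.55,.61,.67,.73,.79,.85],[.85,.91,.97,1.03,1.09,1.15],[1.15,1.2,1.25,1.3,1.35,1.4],[1.4,1.44,1.48,1.52,1.56,1.6],[1.6,1.63,1.66,1.7,1.74,1.78],[1.78,1.81,1.84,1.86,1.88,1.9]):
    c=np.array(c);y=178*(np.cos(c[0])-np.cos(c[1:]));z=-178*(np.sin(c[1:])-np.sin(c[0]));print(c[0],list(zip(y.round(1),z.round(1))))
```

```text
0.0 [(np.float64(0.1), np.float64(-5.3)), (np.float64(0.6), np.float64(-14.2)), (np.float64(1.5), np.float64(-23.1)), (np.float64(3.2), np.float64(-33.6)), (np.float64(5.5), np.float64(-44.0))]
0.25 [(np.float64(3.0), np.float64(-10.3)), (np.float64(6.5), np.float64(-20.3)), (np.float64(10.7), np.float64(-30.2)), (np.float64(15.4), np.float64(-39.7)), (np.float64(20.7), np.float64(-49.0))]
0.55 [(np.float64(5.9), np.float64(-8.9)), (np.float64(12.2), np.float64(-17.5)), (np.float64(19.1), np.float64(-25.7)), (np.float64(26.5), np.float64(-33.4)), (np.float64(34.3), np.float64(-40.7))]
0.85 [(np.float64(8.2), np.float64(-6.8)), (np.float64(16.9), np.float64(-13.1)), (np.float64(25.8), np.float64(-18.9)), (np.float64(35.2), np.float64(-24.1)), (np.float64(44.8), np.float64(-28.7))]
1.15 [(np.float64(8.2), np.float64(-3.4)), (np.float64(16.6), np.float64(-6.4)), (np.float64(25.1), np.float64(-9.0)), (np.float64(33.7), np.float64(-11.2)), (np.float64(42.5), np.float64(-12.9))]
1.4 [(np.float64(7.0), np.float64(-1.1)), (np.float64(14.1), np.float64(-1.9)), (np.float64(21.2), np.float64(-2.4)), (np.float64(28.3), np.float64(-2.6)), (np.float64(35.5), np.float64(-2.5))]
1.6 [(np.float64(5.3), np.float64(0.2)), (np.float64(10.7), np.float64(0.6)), (np.float64(17.7), np.float64(1.4)), (np.float64(24.8), np.float64(2.5)), (np.float64(31.8), np.float64(3.8))]
1.78 [(np.float64(5.2), np.float64(1.2)), (np.float64(10.4), np.float64(2.5)), (np.float64(13.8), np.float64(3.5)), (np.float64(17.2), np.float64(4.6)), (np.float64(20.6), np.float64(5.7))]
```

```bash
python3 -m handwheel '[{"dx":0,"dy":0.0001,"dz":-0.0053,"spin":0},{"dx":0,"dy":0.0006,"dz":-0.0142,"spin":0},{"dx":0,"dy":0.0015,"dz":-0.0231,"spin":0},{"dx":0,"dy":0.0032,"dz":-0.0336,"spin":0},{"dx":0,"dy":0.0055,"dz":-0.044,"spin":0}]'
```

```text
clock: 3.07
position: [497.0, 115.6, 165.9]
tool_rot: [[-0.054, 0.998, -0.011], [0.999, 0.054, -0.001], [-0.0, -0.011, -1.0]]
contact_force: [-9.1, -0.3, -2.6]
gripper_width: 0.111
gripper_force: 58.3
```

```bash
python3 -m handwheel '[{"dx":0,"dy":0.003,"dz":-0.0103,"spin":0},{"dx":0,"dy":0.0065,"dz":-0.0203,"spin":0},{"dx":0,"dy":0.0107,"dz":-0.0302,"spin":0},{"dx":0,"dy":0.0154,"dz":-0.0397,"spin":0},{"dx":0,"dy":0.0207,"dz":-0.049,"spin":0}]'
python3 -m handwheel '[{"dx":0,"dy":0.0059,"dz":-0.0089,"spin":0},{"dx":0,"dy":0.0122,"dz":-0.0175,"spin":0},{"dx":0,"dy":0.0191,"dz":-0.0257,"spin":0},{"dx":0,"dy":0.0265,"dz":-0.0334,"spin":0},{"dx":0,"dy":0.0343,"dz":-0.0407,"spin":0}]'
```

```text
clock: 3.48
position: [516.2, 116.7, 216.1]
tool_rot: [[-0.054, 0.998, -0.016], [0.999, 0.054, -0.001], [-0.001, -0.016, -1.0]]
contact_force: [-20.1, -1.8, 7.2]
gripper_width: 0.118
gripper_force: 58.4
clock: 3.9
position: [551.9, 118.7, 261.7]
tool_rot: [[-0.054, 0.998, -0.01], [0.999, 0.054, -0.001], [-0.001, -0.01, -1.0]]
contact_force: [-22.4, -2.4, 17.7]
gripper_width: 0.114
gripper_force: 58.7
```

```bash
python3 -m handwheel '[{"dx":0,"dy":0.0072,"dz":-0.0078,"spin":0},{"dx":0,"dy":0.0149,"dz":-0.0151,"spin":0},{"dx":0,"dy":0.0238,"dz":-0.0209,"spin":0},{"dx":0,"dy":0.0332,"dz":-0.0261,"spin":0},{"dx":0,"dy":0.0428,"dz":-0.0307,"spin":0}]'
```

```text
clock: 4.32
position: [598.6, 121.2, 292.8]
tool_rot: [[-0.054, 0.999, 0.002], [0.999, 0.054, 0.0], [0.0, 0.002, -1.0]]
contact_force: [-6.0, -1.2, 10.8]
gripper_width: 0.112
gripper_force: 61.4
```

```bash
python3 -m handwheel '[{"dx":0,"dy":0.0082,"dz":-0.0034,"spin":0},{"dx":0,"dy":0.0166,"dz":-0.0069,"spin":0},{"dx":0,"dy":0.0251,"dz":-0.01,"spin":0},{"dx":0,"dy":0.0337,"dz":-0.0122,"spin":0},{"dx":0,"dy":0.0425,"dz":-0.0139,"spin":0}]'
```

```text
clock: 4.73
position: [641.7, 123.5, 306.1]
tool_rot: [[-0.054, 0.999, 0.004], [0.999, 0.054, 0.001], [0.0, 0.004, -1.0]]
contact_force: [-1.6, -0.6, 6.3]
gripper_width: 0.113
gripper_force: 61.8
```

```bash
python3 -m handwheel '[{"dx":0,"dy":0.007,"dz":-0.0011,"spin":0},{"dx":0,"dy":0.0141,"dz":-0.0019,"spin":0},{"dx":0,"dy":0.0212,"dz":-0.0024,"spin":0},{"dx":0,"dy":0.0283,"dz":-0.0026,"spin":0},{"dx":0,"dy":0.0355,"dz":-0.0025,"spin":0}]'
python3 -m handwheel '[{"dx":0,"dy":0.0053,"dz":0.0002,"spin":0},{"dx":0,"dy":0.0107,"dz":0.0006,"spin":0},{"dx":0,"dy":0.0177,"dz":0.0014,"spin":0},{"dx":0,"dy":0.0248,"dz":0.0025,"spin":0},{"dx":0,"dy":0.0318,"dz":0.0038,"spin":0}]'
```

```text
clock: 5.15
position: [677.1, 125.5, 307.1]
tool_rot: [[-0.054, 0.999, 0.003], [0.999, 0.054, 0.0], [0.0, 0.003, -1.0]]
contact_force: [-1.0, -0.7, 4.0]
gripper_width: 0.111
gripper_force: 63.4
clock: 5.57
position: [709.1, 127.2, 302.3]
tool_rot: [[-0.054, 0.999, 0.002], [0.999, 0.054, 0.001], [0.0, 0.003, -1.0]]
contact_force: [-2.4, 0.6, 5.9]
gripper_width: 0.111
gripper_force: 64.6
```

```bash
python3 -m handwheel '[{"dx":0,"dy":0.0052,"dz":0.0012,"spin":0},{"dx":0,"dy":0.0104,"dz":0.0025,"spin":0},{"dx":0,"dy":0.0138,"dz":0.0035,"spin":0},{"dx":0,"dy":0.0172,"dz":0.0046,"spin":0},{"dx":0,"dy":0.0206,"dz":0.0057,"spin":0}]'
python3 -m handwheel '[{"dx":0,"dy":0.002,"dz":0.0006,"spin":0},{"dx":0,"dy":0.004,"dz":0.0013,"spin":0},{"dx":0,"dy":0.006,"dz":0.002,"spin":0},{"dx":0,"dy":0.006,"dz":0.002,"spin":0}]'
```

```text
clock: 5.98
position: [729.3, 128.3, 295.9]
tool_rot: [[-0.054, 0.999, 0.001], [0.999, 0.054, 0.0], [0.0, 0.001, -1.0]]
contact_force: [-2.4, -0.2, 7.2]
gripper_width: 0.108
gripper_force: 65.6
clock: 6.32
position: [735.5, 128.7, 293.0]
tool_rot: [[-0.054, 0.999, 0.002], [0.999, 0.054, 0.0], [0.0, 0.002, -1.0]]
contact_force: [1.5, 1.8, 3.8]
gripper_width: 0.109
gripper_force: 66.4
```

```bash
python3 -m handwheel '[{"dx":0,"dy":0,"dz":0,"spin":0},{"dx":0,"dy":0,"dz":0,"spin":0},{"dx":0,"dy":0,"dz":0,"spin":0},{"dx":0,"dy":0,"dz":0,"spin":0},{"dx":0,"dy":0,"dz":0,"spin":0}]' 0.35
python3 -m handwheel '[{"dx":0,"dy":0,"dz":-0.01,"spin":0},{"dx":0,"dy":0,"dz":-0.025,"spin":0},{"dx":0,"dy":0,"dz":-0.045,"spin":0},{"dx":0,"dy":0,"dz":-0.06,"spin":0},{"dx":0,"dy":0,"dz":-0.06,"spin":0}]'
python3 - <<'E'
from h import *
go(561,118,200,93.1)
cv2.imwrite("pics/t2.png",cams.camera("top"))
i=cams.camera("scene");cv2.imwrite("pics/s2.png",cv2.resize(i[150:290,200:400],(800,560)))
p=cams.camera_params("scene");c=lambda X:((proj(p,X)-[200,150])*4).round()
a=np.array([-.5*.9985,-.5*.054,.866]);b=np.array([606,120.4,44])
print([c(b+a*h) for h in(6,44,90)])
E
```

```text
clock: 6.73
position: [734.4, 128.3, 291.8]
tool_rot: [[-0.054, 0.999, -0.001], [0.999, 0.054, -0.0], [-0.0, -0.001, -1.0]]
contact_force: [0.2, 0.6, -0.0]
gripper_width: 0.322
gripper_force: 0.0
clock: 7.15
position: [736.2, 128.6, 360.0]
tool_rot: [[-0.054, 0.998, 0.01], [0.999, 0.054, 0.001], [0.0, 0.01, -1.0]]
contact_force: [0.3, 1.1, 1.5]
gripper_width: 0.321
gripper_force: 0.0
t 7.15 pos [736.2 128.6 360. ] yang 3.1 zax [ 0.0099  0.001  -1.    ] F [0.3 1.1 1.5] -> d [-0.0012 -0.1771  0.1583] spin -1.571
[array([510., 340.]), array([488., 302.]), array([459., 253.])]
```

View pics/s2.png

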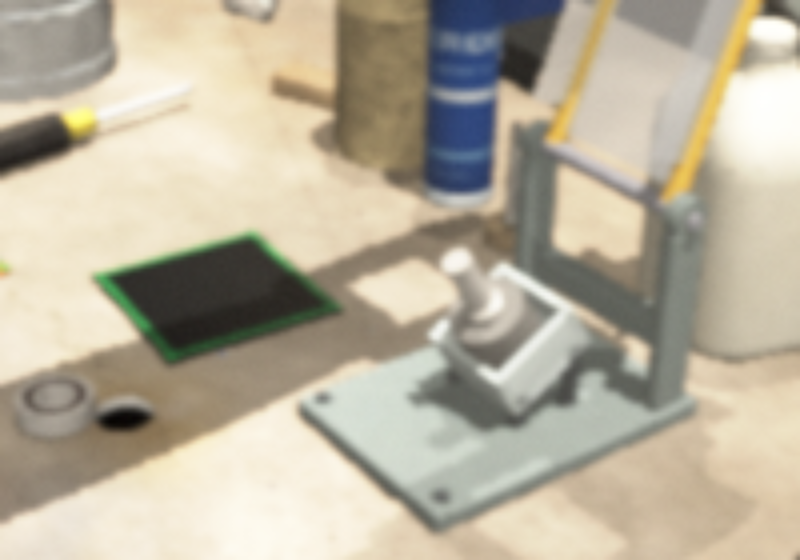

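```bash
python3 -m handwheel '[{"dx":0,"dy":-0.035,"dz":0,"spin":-0.12},{"dx":0,"dy":-0.07,"dz":0,"spin":-0.24},{"dx":0,"dy":-0.105,"dz":0,"spin":-0.36},{"dx":0,"dy":-0.14,"dz":0,"spin":-0.48},{"dx":0,"dy":-0.165,"dz":0.01,"spin":-0.6}]' 0.0
python3 -m handwheel '[{"dx":0,"dy":0,"dz":0.03,"spin":-0.12},{"dx":0,"dy":0,"dz":0.06,"spin":-0.24},{"dx":0,"dy":0,"dz":0.09,"spin":-0.36},{"dx":0,"dy":0,"dz":0.11,"spin":-0.48},{"dx":0,"dy":0,"dz":0.13,"spin":-0.6}]'
python3 -m handwheel '[{"dx":0,"dy":0,"dz":0.01,"spin":-0.12},{"dx":0,"dy":0,"dz":0.01,"spin":-0.24},{"dx":0,"dy":0,"dz":0.01,"spin":-0.371},{"dx":0,"dy":0,"dz":0.01,"spin":-0.371},{"dx":0,"dy":0,"dz":0.01,"spin":-0.371}]'
python3 - <<'E'
from h import *
go(570,118.5,150,93.1)
p=cams.camera_params("wrist");im=cams.camera("wrist");cv2.imwrite("pics/w3.png",im);np.save("w3.npy",p,allow_pickle=True)
a=np.array([-.5*.9985,-.5*.054,.866]);b=np.array([606,120.4,44])
print([proj(p,b+a*h).round() for h in(44,72,90)])
E
```

```text
clock: 7.67
position: [567.9, 119.5, 343.3]
tool_rot: [[-0.613, 0.79, 0.001], [0.79, 0.613, 0.0], [-0.001, 0.001, -1.0]]
contact_force: [-0.2, -0.3, 0.7]
gripper_width: 0.502
gripper_force: 0.0
clock: 8.08
position: [568.2, 119.4, 209.1]
tool_rot: [[-0.952, 0.306, -0.004], [0.306, 0.952, -0.0], [0.004, -0.002, -1.0]]
contact_force: [0.6, -0.0, 0.7]
gripper_width: 0.502
gripper_force: 0.0
clock: 8.5
position: [569.3, 119.5, 201.5]
tool_rot: [[-0.999, -0.051, -0.002], [-0.051, 0.999, -0.0], [0.002, -0.0, -1.0]]
contact_force: [-0.3, 0.9, 0.9]
gripper_width: 0.497
gripper_force: 0.0
t 8.5 pos [569.3 119.5 201.5] yang 92.9 zax [-1.8e-03 -2.0e-04 -1.0e+00] F [-0.3  0.9  0.9] -> d [-0.0008 -0.001   0.0515] spin -0.003
[array([272., 215.]), array([272., 207.]), array([271., 200.])]
```

View pics/w3.png

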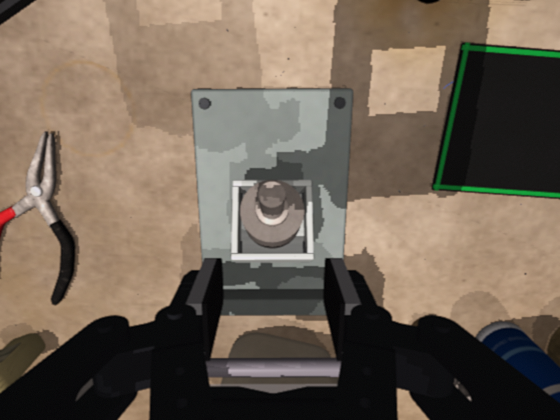

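```bash
python3 -m handwheel '[{"dx":0.003,"dy":-0.001,"dz":0.025,"spin":0},{"dx":0.003,"dy":-0.001,"dz":0.05,"spin":0},{"dx":0.003,"dy":-0.001,"dz":0.075,"spin":0},{"dx":0.003,"dy":-0.001,"dz":0.095,"spin":0},{"dx":0.003,"dy":-0.001,"dz":0.105,"spin":0}]'
python3 -m handwheel '[{"dx":0,"dy":0,"dz":0.004,"spin":0},{"dx":0,"dy":0,"dz":0.006,"spin":0},{"dx":0,"dy":0,"dz":0.006,"spin":0}]'
python3 -c "
from h import *
go(566.5,118.3,87,93.1)"
```

```text
clock: 8.97
position: [564.9, 118.2, 94.3]
tool_rot: [[-0.999, -0.052, -0.005], [-0.052, 0.999, -0.001], [0.005, -0.0, -1.0]]
contact_force: [-0.1, 0.1, 0.2]
gripper_width: 0.504
gripper_force: 0.0
clock: 9.22
position: [567.6, 118.5, 92.5]
tool_rot: [[-0.999, -0.054, 0.001], [-0.054, 0.999, 0.0], [-0.001, 0.0, -1.0]]
contact_force: [0.7, 0.4, 0.2]
gripper_width: 0.496
gripper_force: 0.0
t 9.22 pos [567.6 118.5  92.5] yang 93.1 zax [ 1.3e-03  1.0e-04 -1.0e+00] F [0.7 0.4 0.2] -> d [ 0.0011 -0.0001  0.0055] spin -0.0
```

```bash
python3 -m handwheel '[{"dx":0,"dy":0,"dz":0.003,"spin":0},{"dx":0,"dy":0,"dz":0.004,"spin":0},{"dx":0,"dy":0,"dz":0.004,"spin":0}]'
python3 -m handwheel '[{"dx":0,"dy":0,"dz":0,"spin":0},{"dx":0,"dy":0,"dz":0,"spin":0},{"dx":0,"dy":0,"dz":0,"spin":0},{"dx":0,"dy":0,"dz":0,"spin":0},{"dx":0,"dy":0,"dz":0,"spin":0}]' 1
python3 -c "
from h import *
go(566.5,118.3,87,93.1)"
```

```text
clock: 9.47
position: [567.4, 118.5, 88.4]
tool_rot: [[-0.999, -0.054, 0.001], [-0.054, 0.999, 0.0], [-0.001, 0.0, -1.0]]
contact_force: [0.8, 0.3, -0.3]
gripper_width: 0.499
gripper_force: 0.0
clock: 9.88
position: [567.3, 118.4, 88.4]
tool_rot: [[-0.999, -0.054, 0.001], [-0.054, 0.999, 0.0], [-0.001, -0.0, -1.0]]
contact_force: [-1.2, -1.1, 5.0]
gripper_width: 0.228
gripper_force: 58.8
t 9.88 pos [567.3 118.4  88.4] yang 93.1 zax [ 7.e-04  0.e+00 -1.e+00] F [-1.2 -1.1  5. ] -> d [ 0.0008 -0.0001  0.0014] spin 0.0
```

```bash
python3 -m handwheel '[{"dx":0.002,"dy":0,"dz":-0.0035,"spin":0},{"dx":0.006,"dy":0,"dz":-0.0104,"spin":0},{"dx":0.01,"dy":0,"dz":-0.0173,"spin":0},{"dx":0.015,"dy":0,"dz":-0.026,"spin":0},{"dx":0.02,"dy":0,"dz":-0.0346,"spin":0}]'
python3 -m handwheel '[{"dx":0.005,"dy":0,"dz":-0.0087,"spin":0},{"dx":0.012,"dy":0,"dz":-0.0208,"spin":0},{"dx":0.02,"dy":0,"dz":-0.0346,"spin":0},{"dx":0.02,"dy":0,"dz":-0.06,"spin":0},{"dx":0.02,"dy":0,"dz":-0.06,"spin":0}]'
python3 - <<'E'
from h import *
go(513.4,337.6,120,93.1)
cv2.imwrite("pics/w4.png",cams.camera("wrist"))
E
```

```text
clock: 10.3
position: [545.3, 117.2, 122.2]
tool_rot: [[-0.999, -0.054, -0.003], [-0.054, 0.999, -0.0], [0.003, -0.0, -1.0]]
contact_force: [-0.3, 0.0, -4.3]
gripper_width: 0.223
gripper_force: 58.7
clock: 10.72
position: [528.9, 116.6, 187.8]
tool_rot: [[-0.998, -0.054, 0.008], [-0.054, 0.999, 0.001], [-0.008, 0.001, -1.0]]
contact_force: [2.5, -0.2, -1.6]
gripper_width: 0.229
gripper_force: 58.9
t 10.72 pos [528.9 116.6 187.8] yang 93.1 zax [ 0.0084  0.0011 -1.    ] F [ 2.5 -0.2 -1.6] -> d [0.004  0.2214 0.0679] spin 0.0
```

View pics/w4.png

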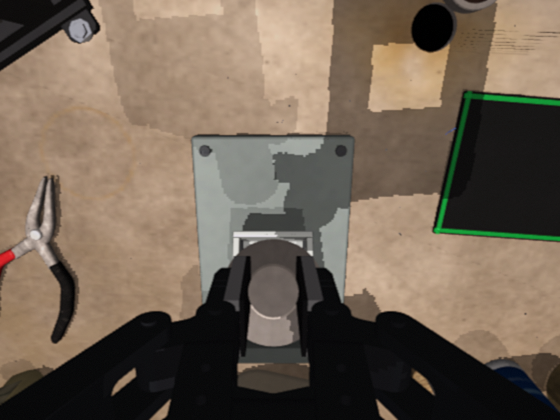

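```bash
cat > arc.py <<'E'
import numpy as np
L,r=72,10
def G(th):  # returns lean-ward x (tool x) and height of G above the mat, rolling without slip, x=0 upright
    s,c=np.sin(th),np.cos(th);ts=np.arctan2(6,24-r)
    f=lambda t,x,h:(x*np.cos(t)+h*np.sin(t), h*np.cos(t)-x*np.sin(t)) # body->world, lean to +x
    p2=r
    if th<=ts: px,(ox,oz)=r,f(th,r,0)
    else:
        a=f(ts,r,0);b=f(ts,24,6);px=r+b[0]-a[0];ox,oz=f(th,24,6)
    g=f(th,0,L);return np.array([px+g[0]-ox,g[1]-oz])
if __name__=="__main__":
    for d in(30,28,26,24,22,20,18,16,14,12,10,8,6,4,2,0):print(d,G(np.radians(d)).round(1))
E
python3 arc.py; python3 -c "
from h import *
go(513.4-28,337.6-1,110,93.1)"
```

```text
30 [37.4 69.2]
28 [35.  69.5]
26 [32.6 69.8]
24 [30.2 70.1]
22 [27.7 70.5]
20 [25.2 71.1]
18 [22.7 71.6]
16 [20.2 72. ]
14 [17.7 72.3]
12 [15.2 72.5]
10 [12.7 72.6]
8 [10.1 72.7]
6 [ 7.6 72.7]
4 [ 5.  72.5]
2 [ 2.5 72.3]
0 [ 0. 72.]
t 10.77 pos [528.5 116.5 185.8] yang 93.1 zax [ 6.7e-03  8.0e-04 -1.0e+00] F [-0.2 -0.5 -3.4] -> d [0.0316 0.2221 0.0757] spin 0.0
```

```bash
python3 -m handwheel '[{"dx":0.005,"dy":0.02,"dz":0,"spin":0},{"dx":0.01,"dy":0.05,"dz":0,"spin":0},{"dx":0.015,"dy":0.08,"dz":0,"spin":0},{"dx":0.02,"dy":0.11,"dz":0,"spin":0},{"dx":0.025,"dy":0.14,"dz":0,"spin":0}]'
python3 -m handwheel '[{"dx":0.004,"dy":0.03,"dz":0.01,"spin":0},{"dx":0.008,"dy":0.055,"dz":0.025,"spin":0},{"dx":0.012,"dy":0.07,"dz":0.04,"spin":0},{"dx":0.015,"dy":0.08,"dz":0.06,"spin":0},{"dx":0.015,"dy":0.082,"dz":0.07,"spin":0}]'
python3 -m handwheel '[{"dx":0,"dy":0,"dz":0.01,"spin":0},{"dx":0,"dy":0,"dz":0.015,"spin":0},{"dx":0,"dy":0,"dz":0.015,"spin":0},{"dx":0,"dy":0,"dz":0.015,"spin":0}]'
python3 - <<'E'
from h import *
go(476,335.6,60,93.1)
s=monitor.read_state();print(s["torque"].round(2))
i=cams.camera("scene");cv2.imwrite("pics/s5.png",cv2.resize(i[150:260,190:330],(770,605))[:600])
E
```

```text
clock: 11.18
position: [493.1, 255.5, 180.4]
tool_rot: [[-0.999, -0.054, -0.002], [-0.054, 0.999, -0.001], [0.002, -0.001, -1.0]]
contact_force: [0.5, 0.1, -3.2]
gripper_width: 0.225
gripper_force: 59.1
clock: 11.6
position: [472.1, 336.2, 107.9]
tool_rot: [[-0.998, -0.056, -0.006], [-0.056, 0.998, -0.003], [0.006, -0.002, -1.0]]
contact_force: [-1.8, -0.8, -4.3]
gripper_width: 0.224
gripper_force: 59.1
clock: 11.93
position: [475.6, 335.1, 97.4]
tool_rot: [[-0.999, -0.053, 0.0], [-0.053, 0.999, -0.0], [-0.0, -0.0, -1.0]]
contact_force: [-0.1, 0.6, -3.0]
gripper_width: 0.226
gripper_force: 59.2
t 11.93 pos [475.6 335.1  97.4] yang 93.0 zax [ 3.e-04 -0.e+00 -1.e+00] F [-0.1  0.6 -3. ] -> d [-0.0004  0.0005  0.0374] spin -0.001
[ 0.01  0.11 -0.01]
```

View pics/s5.png

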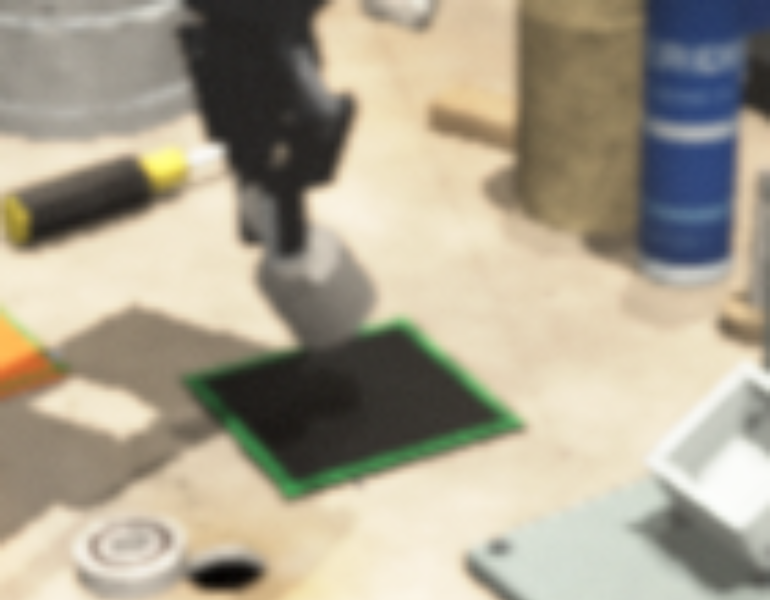

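```bash
python3 -m handwheel '[{"dx":0,"dy":0,"dz":0.01,"spin":0},{"dx":0,"dy":0,"dz":0.02,"spin":0},{"dx":0,"dy":0,"dz":0.03,"spin":0},{"dx":0,"dy":0,"dz":0.036,"spin":0},{"dx":0,"dy":0,"dz":0.037,"spin":0}]'
python3 -m handwheel '[{"dx":0,"dy":0,"dz":0.001,"spin":0},{"dx":0,"dy":0,"dz":0.002,"spin":0},{"dx":0,"dy":0,"dz":0.002,"spin":0}]'
```

```text
clock: 12.4
position: [473.6, 334.8, 57.6]
tool_rot: [[-0.999, -0.054, -0.004], [-0.054, 0.999, -0.002], [0.004, -0.002, -1.0]]
contact_force: [-0.4, -0.2, -4.2]
gripper_width: 0.224
gripper_force: 59.1
clock: 12.65
position: [475.3, 335.9, 58.4]
tool_rot: [[-0.999, -0.054, 0.0], [-0.054, 0.999, 0.0], [-0.0, 0.0, -1.0]]
contact_force: [-0.3, -0.0, -3.8]
gripper_width: 0.227
gripper_force: 59.1
```

```bash
python3 -m handwheel '[{"dx":0,"dy":0,"dz":0.001,"spin":0},{"dx":0,"dy":0,"dz":0.002,"spin":0},{"dx":0,"dy":0,"dz":0.002,"spin":0}]'
```

```text
clock: 12.9
position: [475.4, 336.0, 56.7]
tool_rot: [[-0.999, -0.054, 0.001], [-0.054, 0.999, 0.001], [-0.001, 0.0, -1.0]]
contact_force: [0.4, -0.1, -2.9]
gripper_width: 0.223
gripper_force: 59.3
```

```bash
for i in 1 2; do :; done; python3 -m handwheel '[{"dx":0,"dy":0,"dz":0.0007,"spin":0},{"dx":0,"dy":0,"dz":0.0015,"spin":0},{"dx":0,"dy":0,"dz":0.0015,"spin":0}]' | grep -E "pos|force"
python3 -m handwheel '[{"dx":0,"dy":0,"dz":0.0007,"spin":0},{"dx":0,"dy":0,"dz":0.0015,"spin":0},{"dx":0,"dy":0,"dz":0.0015,"spin":0}]'| grep -E "pos|force"
```

```text
position: [475.9, 336.2, 56.3]
contact_force: [-1.0, -0.9, 5.2]
gripper_force: 60.0
position: [476.6, 336.5, 56.1]
contact_force: [-3.2, -1.7, 10.7]
gripper_force: 60.7
```

```bash
python3 -m handwheel '[{"dx":-0.0012,"dy":0,"dz":0.0005,"spin":0},{"dx":-0.0024,"dy":0,"dz":0.0003,"spin":0},{"dx":-0.0036,"dy":0,"dz":0,"spin":0},{"dx":-0.0048,"dy":0,"dz":-0.0001,"spin":0},{"dx":-0.006,"dy":0,"dz":-0.0003,"spin":0}]' | grep -E "pos|force"
python3 -c "
from h import *
print(monitor.read_state()['torque'].round(2))"
```

```text
position: [481.2, 336.9, 56.6]
contact_force: [-8.2, -1.2, 14.8]
gripper_force: 61.4
[-0.46  1.65 -0.05]
```

```bash
python3 -m handwheel '[{"dx":-0.0018,"dy":0,"dz":-0.0002,"spin":0},{"dx":-0.0036,"dy":0,"dz":-0.0004,"spin":0},{"dx":-0.0054,"dy":0,"dz":-0.0007,"spin":0},{"dx":-0.0072,"dy":0,"dz":-0.0011,"spin":0},{"dx":-0.009,"dy":0,"dz":-0.0015,"spin":0}]' | grep -E "pos|force"
python3 - <<'E'
from h import *
i=cams.camera("scene");cv2.imwrite("pics/s6.png",i)
a=cv2.resize(cv2.imread("pics/s5.png"),(140,109))
b=i[150:259,190:330]
g=cv2.cvtColor(b,cv2.COLOR_BGR2HSV)
# rotor body axis: grey blob beneath the gripper, over the mat
m=((g[...,1]<70)&(g[...,2]>70)&(g[...,2]<215)).astype(np.uint8)
for r in range(36,75,3):print(r+150,''.join('#' if v else '.' for v in m[r,30:85]))
E
```

```text
position: [490.3, 337.7, 58.0]
contact_force: [-6.5, -0.6, 12.4]
gripper_force: 61.7
186 ###.........##........................##...............
189 ...............##........###.........##................
192 ................###......###........##.................
195 ..................#####...........###..................
198 ..................########....##.......................
201 ..................##.#####....##.......................
204 ..................##..####....###......................
207 #########............######..#####.......####..........
210 #######################################........#.......
213 ########################################..........#....
216 ############.........####################............##
219 ####...................##################..............
222 ..####..................###############................
```

Run:
```python
from h import *
b=cv2.imread("pics/s6.png");a=np.full_like(b,0);a[150:259,190:330]=cv2.resize(cv2.imread("pics/s5.png"),(140,109),interpolation=cv2.INTER_AREA)
for n,i,rs in(("s5",a,range(190,216,2)),("s6",b,range(196,230,2))):
    print(n)
    for r in rs:print(r,' '.join('%3d'%v for v in i[r,230:270,1]))
```

```text
s5
190 232 227 198 143 102 101 111 115 113  98  70  47  40  40  56 102 160 201 219 227 232 235 238 239 239 240 240 239 238 236 233 232 229 228 227 227 227 228 229 230
192 231 227 200 147  88  71  83 100 109 101  74  50  39  39  52  94 150 187 200 203 206 213 224 232 234 234 235 235 235 233 232 230 230 229 227 225 226 227 228 229
194 230 228 220 195 158 135 130 124 114 100  74  50  39  42  60 104 157 191 201 200 195 188 189 207 225 231 232 231 230 229 228 227 226 226 227 226 226 226 225 227
196 227 228 229 227 223 217 200 166 129 108  94  81  80  91 111 142 171 190 197 197 190 172 157 164 192 217 227 228 228 228 227 228 227 227 226 225 225 226 225 226
198 227 227 228 227 222 208 173 132 112 115 124 131 136 142 148 162 181 193 196 190 175 157 146 146 156 176 201 218 226 228 228 227 227 227 226 226 226 227 226 224
200 230 229 230 229 224 202 160 118 100 100 106 115 120 121 121 131 153 171 173 158 143 138 138 139 140 147 164 189 211 221 223 222 221 221 221 220 221 222 222 222
202 229 230 231 232 230 220 187 141 107  97  95  97  98  98  99 101 108 116 122 125 126 128 131 133 137 138 144 1
[... 3125 characters left out ...]
  96  72  56  51  52  55  54  53  54  53  56
222  36  27  23  24  23  24  24  25  26  29  29  34  38  56  73  85  91  91  96  98  99 102 104 110 118 122 116 102  76  57  52  52  55  51  52  52  53  53  53  55
224  60  45  32  23  25  25  26  24  27  26  28  27  28  39  55  74  85  90  93  94  98  95  99  99  91  82  63  50  43  47  49  52  51  52  52  51  54  53  52  52
226  68  62  53  40  28  25  29  33  35  35  35  35  29  31  31  37  47  53  54  56  51  53  49  43  41  41  42  44  50  49  48  52  52  52  52  53  54  54  54  55
228  95  74  72  84  81  63  45  41  39  39  41  40  35  28  29  27  29  27  31  28  29  32  37  42  47  50  51  50  50  53  51  51  53  50  53  53  53  51  53  59
```

```bash
python3 -m handwheel '[{"dx":-0.0025,"dy":0,"dz":-0.0004,"spin":0},{"dx":-0.005,"dy":0,"dz":-0.0007,"spin":0},{"dx":-0.0075,"dy":0,"dz":-0.0009,"spin":0},{"dx":-0.01,"dy":0,"dz":-0.001,"spin":0},{"dx":-0.0125,"dy":0,"dz":-0.0011,"spin":0}]' | grep -E "pos|force"
python3 - <<'E'
from h import *
i=cams.camera("scene");cv2.imwrite("pics/s7.png",i)
for r in range(206,232,2):print(r,' '.join('%3d'%v for v in i[r,235:272,1]))
E
```

```text
position: [503.1, 338.1, 58.5]
contact_force: [-4.1, -0.1, 7.8]
gripper_force: 60.2
206 212 216 222 229 231 232 231 223 198 161 128 111 108 112 108  86  66  66  81 113 156 193 209 215 219 222 220 219 218 218 219 219 218 218 218 217 218
208 136 138 154 167 179 190 193 164 123  96  93 108 125 132 134 133 131 130 135 151 183 205 209 201 193 190 181 181 187 194 196 204 210 214 215 217 218
210 132 133 133 131 131 129 119 100  89  89  91 101 117 128 136 139 137 127 118 124 157 179 173 146 109  80  65  63  84 114 148 178 199 211 217 219 220
212 131 131 128 130 127 125 116 103  97 117 132 124 104  94  93  94  97  96  95  95  99 103 104 105  90  73  56  53  52  58  83 123 168 199 213 218 220
214 127 122 116 112 105  95  85  80  87  94 101 107 105 103 103 104 107 108 106 105 103 102 106 109 102  82  63  50  52  54  51  58  77 117 157 182 189
216  70  60  50  44  37  38  38  52  68  85  94  97 103 105 107 107 107 109 107 105 101 102 106 110 105  87  67  53  53  51  53  52  52  55  67  96 127
218  29  27  29  29  30  29  31  44  64  82  91  97 100 103 105 106 107 107 108 107 102 100 106 110 104 
[... 259 characters left out ...]
  99 103 104 100 104 104 103 103 104 102  87  68  54  53  54  53  54  51  54  52  51  53  53
224  26  26  27  29  26  29  30  31  34  44  60  75  85  86  94  94  94  95  94  90  82  73  59  50  45  46  50  51  51  51  50  51  53  56  53  53  56
226  26  23  27  30  31  36  41  41  39  37  39  38  38  38  40  41  42  44  40  37  35  37  40  46  47  50  53  55  51  52  52  53  53  56  54  56  57
228  61  41  36  37  37  41  40  40  40  40  43  39  39  37  33  29  34  35  33  36  41  43  46  51  51  54  52  50  52  52  54  54  53  56  57  62  69
230 131 107  71  47  40  38  40  44  43  40  40  41  43  41  40  39  42  44  42  44  47  45  46  50  51  52  54  55  56  62  70  83 100 114 125 135 138
```

```bash
python3 -m handwheel '[{"dx":-0.0025,"dy":0,"dz":0.0001,"spin":0},{"dx":-0.005,"dy":0,"dz":0.0002,"spin":0},{"dx":-0.0075,"dy":0,"dz":0.0004,"spin":0},{"dx":-0.009,"dy":0,"dz":0.0005,"spin":0},{"dx":-0.009,"dy":0,"dz":0.0005,"spin":0}]' | grep -E "pos|force"
python3 - <<'E'
from h import *
i=cams.camera("scene");cv2.imwrite("pics/s8.png",i)
for r in range(206,232,2):print(r,' '.join('%3d'%v for v in i[r,235:272,1]))
w=cams.camera("wrist");cv2.imwrite("pics/w8.png",w)
p=cams.camera_params("scene");s=monitor.read_state();c=s["position"];
for h in(10,48):
  # upright body's silhouette predicted at the tool's x,y
  l=p["extrinsics"][:3,0];print(h,[proj(p,[c[0]+k*24*l[0],c[1]+k*24*l[1],h]).round(1) for k in(-1,1)])
cv2.imwrite("pics/last.png",np.hstack([cv2.resize(i[180:240,215:285],(400,343)),cv2.resize(w[200:400,180:380],(343,343))]))
E
```

```text
position: [511.7, 338.5, 58.2]
contact_force: [-6.4, -0.6, 12.5]
gripper_force: 60.4
206 151 165 176 195 211 217 219 221 217 200 167 135 113 102 112 119 123 115 102  90  95 116 152 190 211 218 218 219 218 218 217 217 219 218 216 217 216
208 127 132 132 135 138 139 141 145 140 113  88  84  91 111 128 141 142 145 141 139 131 136 168 200 207 200 187 181 187 192 197 205 212 213 216 217 219
210 133 133 132 134 131 133 131 125 111  95  92 100 112 116 124 123 122 122 121 114 101  99 113 132 140 126  95  69  83 114 147 177 199 211 217 219 219
212 133 133 130 131 128 128 125 120 107  95  99 110 123 130 130 119 101  97  99 101  99  97  98  97  97  94  76  55  50  57  81 124 168 199 213 217 220
214 127 122 117 111 106  93  86  74  71  78  91 105 111 117 121 118 112 111 111 110 109 108 101  97 100  93  77  58  52  51  51  56  77 116 158 180 189
216  68  61  50  42  38  33  34  38  50  71  90 103 109 116 118 117 110 109 110 109 107 103  99  98  96  93  78  59  52  53  53  51  53  57  68  94 127
218  28  27  31  30  29  27  31  34  46  70  87  99 106 112 117 116 111 109 111 106 107 100  99  98  94
[... 360 characters left out ...]
  28  26  28  26  27  30  32  33  35  41  50  62  77  87  94  97  93  92  86  77  70  62  52  45  45  48  50  51  54  53  53  54  51  55  54  55
226  25  25  26  29  29  36  37  40  40  39  38  36  37  32  36  35  35  33  35  33  33  33  33  36  41  48  50  52  52  52  49  53  53  53  55  54  53
228  41  33  31  37  40  40  39  39  43  41  40  41  42  42  41  41  41  40  38  39  42  43  44  46  45  49  50  49  52  52  50  53  52  56  57  61  67
230 123 105  72  47  39  38  40  42  41  38  40  43  41  41  43  43  44  44  45  44  46  46  45  45  48  49  51  54  58  60  71  83 102 114 125 135 137
10 [array([243.1, 220.1]), array([260.6, 220. ])]
48 [array([242.4, 208. ]), array([260.2, 207.8])]
```

View pics/last.png

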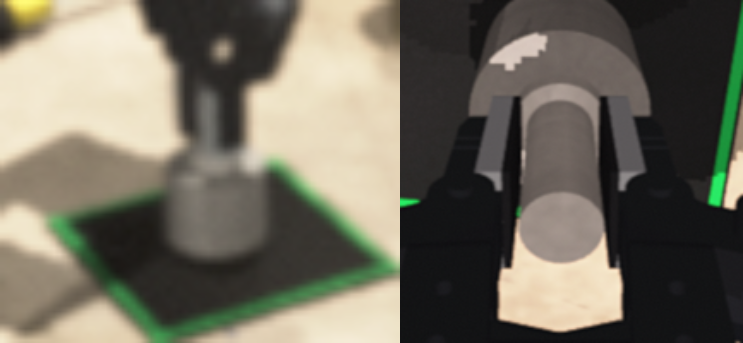

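```bash
python3 -m handwheel '[{"dx":-0.001,"dy":0,"dz":0,"spin":0},{"dx":-0.001,"dy":0,"dz":-0.001,"spin":0},{"dx":-0.0005,"dy":0,"dz":-0.002,"spin":0},{"dx":-0.0005,"dy":0,"dz":-0.002,"spin":0}]' | grep -E "pos|force"
```

```text
position: [512.4, 338.2, 58.2]
contact_force: [-0.4, 1.0, 1.1]
gripper_force: 59.2
```

```bash
python3 -m handwheel '[{"dx":0,"dy":0,"dz":0,"spin":0},{"dx":0,"dy":0,"dz":0,"spin":0},{"dx":0,"dy":0,"dz":0,"spin":0},{"dx":0,"dy":0,"dz":0,"spin":0}]' 0.1| grep -E "pos|force|width"
python3 -m handwheel '[{"dx":0,"dy":0,"dz":-0.01,"spin":0},{"dx":0,"dy":0,"dz":-0.025,"spin":0},{"dx":0,"dy":0,"dz":-0.045,"spin":0},{"dx":0,"dy":0,"dz":-0.07,"spin":0},{"dx":0,"dy":0,"dz":-0.1,"spin":0}]'| grep -E "pos|force"
python3 -m handwheel '[{"dx":0,"dy":0,"dz":-0.03,"spin":0},{"dx":0,"dy":0,"dz":-0.06,"spin":0},{"dx":0,"dy":0,"dz":-0.08,"spin":0},{"dx":0,"dy":0,"dz":-0.08,"spin":0}]'| grep -E "pos|force"
python3 - <<'E'
from h import *
i=cams.camera("scene");cv2.imwrite("pics/s9.png",i)
for r in range(186,228,2):print(r,' '.join('%3d'%v for v in i[r,238:268,1]))
p=cams.camera_params("scene");l=p["extrinsics"][:3,0]
for h,q in((10,24),(48,24),(94,8.5)):print(h,[proj(p,[512.5+k*q*l[0],338.3+k*q*l[1],h]).round(1) for k in(-1,1)])
# guard still open: yellow mask
g=cv2.cvtColor(i,cv2.COLOR_BGR2HSV);m=cv2.inRange(g[140:205,320:400],(18,130,100),(34,255,255));o=cv2.cvtColor(np.uint8(cv2.imread("pics/scene0.png")),cv2.COLOR_BGR2HSV)
y,x=np.nonzero(m);print("yellow rows",y.min()+140,y.max()+140)
E
```

```text
position: [512.0, 337.6, 57.4]
contact_force: [0.5, -0.8, 0.2]
gripper_width: 0.449
gripper_force: 0.0
position: [511.1, 337.2, 157.7]
contact_force: [0.9, -0.2, -0.1]
gripper_force: 0.0
position: [514.6, 339.1, 245.4]
contact_force: [0.3, -0.1, 0.8]
gripper_force: 0.0
186 238 239 239 240 240 241 240 240 241 241 240 241 240 241 241 241 241 240 239 236 235 234 232 233 230 229 226 224 221 220
188 235 236 236 238 237 236 236 236 237 237 237 239 241 242 242 242 241 241 239 238 236 236 235 234 232 231 229 228 228 227
190 231 230 230 231 232 232 233 234 233 233 234 235 237 238 237 237 239 240 240 240 238 236 234 232 230 228 228 227 227 228
192 232 231 231 230 230 230 231 232 233 232 232 225 206 191 187 199 223 234 236 236 236 234 233 230 230 229 228 226 227 228
194 233 232 231 228 227 226 225 226 224 225 219 197 162 156 174 189 197 205 221 229 231 230 228 226 226 227 227 227 226 225
196 229 230 228 226 226 225 224 226 228 226 222 196 163 158 170 175 175 181 204 226 228 227 228 229 227 227 226 226 225 226
198 225 227 227 227 227 225 224 224 223 226 221 200 171 167 179 182 179 183 203 221 22
[... 1243 characters left out ...]
13 110 100  80  62  54  52  55  56
220  47  45  41  41  35  37  47  66  84  94 101 105 113 116 119 123 124 123 124 123 119 115 109  97  78  61  54  54  55  55
222  46  47  45  47  41  38  36  49  71  89 102 106 112 116 120 122 122 124 126 125 121 115  97  76  59  53  51  54  55  55
224  48  47  47  48  46  44  42  38  40  53  59  75  88  97 104 105 107 104  95  86  76  66  51  51  52  52  52  53  54  55
226  43  43  44  45  48  47  47  43  41  40  41  42  44  39  41  40  41  43  43  45  44  47  51  52  52  53  54  52  56  53
10 [array([243.5, 220.1]), array([260.9, 220. ])]
48 [array([242.8, 207.9]), array([260.5, 207.8])]
94 [array([247.7, 192.6]), array([254.2, 192.5])]
yellow rows 140 198
```

```bash
python3 -c "
from rig import env
print(env.sign_off())"
```

```text
the job is handed in; nothing more can be done
None
```

The guard is swung back to its stop and stays open by itself. The rotor stands upright, shaft up, near the centre of the black mat, and the job is handed in at about 16 s on the robot's clock.

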